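# Latch the stack of soaking trays, peel off the top tray and hold it over the basin to drip

### The job

The nested steel trays stick together, so first swing the stand's latch arm fully home into its catch, which keeps the lower trays down. Then take the top tray by its rim and peel it off: lift one of its corners clear while the opposite corner is still down, and leave the lower trays in the stand and the things standing around undisturbed. Finish holding the tray in the gripper, still and roughly level, right way up, wholly over the wash basin and a few centimetres clear above its rim, so that it can drip; do not put it down or let go.

Things in the scene. Friction and masses are not known exactly. Their poses are not given: they have to be found in the camera images.
- stand: grey steel stand, fixed to the table: base plate 214x146 mm, 8 mm thick, 26 mm tall corner angles round the stack; on its -x side a pivot post (at -102, +44 mm) and a forked catch (at -102, -44 mm, open to -x, top 91 mm above the table). Origin: on the table under the stack's centre; x points away from the latch side, y across, z up
- latch (a joint): angle of the latch arm, rad: 0 = fully home in the catch (its stop, arm along the stand's -y), grows as the arm swings out to the stand's -x side, about 1.0 to 1.5 at the start; turns about a vertical axis with a stiff pivot (under 1 N at the knob) and stays where it is left. The steel arm is 14 mm wide and 6 mm thick, 78 to 84 mm above the table; shut, it lies 2 mm above the lower ear
- latch_knob (a point): middle of the black upright knob at the latch arm's free end: 16 mm in diameter, 28 mm tall, 84 to 112 mm above the table; it moves on an arc of 108 mm radius about latch_hinge. Shut, it stands beyond the catch at -102, -64 mm in the stand's frame
- latch_hinge (a point): point on the vertical pivot axis of the latch arm, at arm height (81 mm), at -102, +44 mm in the stand's frame
- top_tray: top tray of the stack, stainless steel, 0.2 kg, 170 mm (its x) by 130 mm (its y) by 32 mm; origin under the centre of its floor, z up, x and y as the stand's. Rim all round 9 mm thick, from 14 to 32 mm above the origin, corners rounded at 18 mm; floor 3 mm thick, inside free. A flat ear 60 mm wide, 4 mm thick stands out 28 mm at each short end, 28 to 32 mm up. Rests rim on rim; rim top 94 mm above the table
- lower_trays: three like trays under it, stuck fast to one another and moving as one, 0.6 kg, loose in the stand; origin under the centre of the lowest floor; its uppermost rim is 68 mm above the origin (76 mm above the table), there the top tray rests. Too light to resist the peeling on its own: the latch arm holds its near ear down. Sides flush with the top tray's
- corner_near_left (a point): point on the underside of the top tray's rim (14 mm above its origin) at its corner at -76, +56 mm. Near each corner a sprung dimple in the tray below (58 mm off the middle, on the long sides) pinches it by friction, some 5 N each, and lets go once it has risen 8 mm there; a straight pull brings the lower trays along, raising one corner (about 12 N at the rim) frees them in turn
- corner_near_right (a point): the same at the corner at -76, -56 mm of the top tray (latch side, knob side)
- corner_far_left (a point): the same at the corner at +76, +56 mm of the top tray
- corner_far_right (a point): the same at the corner at +76, -56 mm of the top tray
- basin: round stainless wash basin, fixed, 401 mm across, rim 137 mm above the table; origin on the table under its centre
- tea_cup: small white cup, 77 mm across, 51 mm tall, stands to the right of the work; origin under its centre; leave alone
- seal: dark turned seal stamp, 28 mm across, 64 mm tall, stands behind the cup, origin under its centre; leave alone

How it is judged:
By the outcome, as a careful person would: the job done as asked, in the order asked, and still so for the second after the job is handed in, while the arm keeps its last pose, push and grip.
It also fails if it takes over 61 s, if anything falls off the work surface, if the arm or the gripper's body presses on something with over 40 N, if the wrist force passes 120 N, or if a joint passes its speed limit or range.

### The arm

A 6-joint arm with a two-finger parallel gripper is mounted at the origin on a cart in front of the work surface, level with it; the furniture and walls round the work are solid. World frame = base frame: x ahead of the robot, y to its left, z up, the work surface at z = 0. Lengths are in m, angles in degrees, forces in N, time in s.
With the tool pointing down it reaches from about 0.35 to 0.875 m from the base axis. Payload 4.2 kg.
Tool frame: the origin (TCP) lies midway between the tips of the shut fingers; the grasp point (between the pads) lies 19 mm behind it (r.grasp_offset is the distance from the TCP to the grasp point, in m); z points along the fingers, y is the direction in which the jaws open and shut (so a half turn about z gives the same grasp; the last joint's range is limited). The gripper opens to 87 mm and grips with 3 to 60 N. Pads are 19 mm wide; open, the fingers measure 117 mm over their backs; the gripper's body (75 mm by 190 mm) begins 51 mm behind the grasp point.
Start: joints at [-52.62, 22.042, 0.453, 0, -68.411, -14.817], TCP at [0.24, -0.577, 0.223] pointing down, gripper open.
Joint ranges: [-179.83, 179.83], [-69.29, 118.12], [-61.27, 80.66], [-181.25, 117.63], [-171.15, -9.14], [-177.46, 177.46]. Speed limits (degrees/s): [159.86, 159.86, 180, 180, 180, 180].

### API

Orientations are given as a 3x3 rotation matrix whose columns are the frame's x, y, z axes.
In Python, from station import r gives the robot as it stands.
- The arm moves only by the shell command python3 -m crank 'ROWS'. ROWS is JSON, a list of rows, each a list of 3 entries, a list of its own where there are three numbers: the closure, from -1 (fully open) to 1 (shut), so that 0 is half open, then the shift along the tool's x, y, z as a fraction of full scale, then the turn, a rotation vector about the tool's x, y, z as a fraction of full scale. In form: [[fingers, [dx, dy, dz], [wx, wy, wz]], ...]. A call has 1 to 8 rows; each row shifts and turns the commanded pose from where the row before left it, along the tool's axes as they then stand; what a row does not reach is not made up. Full scale, the value 1, is 100 mm for a shift and 45 degrees for a turn. A row lasts 1/10 s, in which the tool goes at most 50 mm and 8.59 degrees, less where a joint would pass 70% of its speed; a pose out of reach is approached as far as the arm can. A call with a number of a shift or a turn outside -1 to 1 is refused whole. A call with a gripper value outside its range is refused whole. The fingers move at their own pace and stop on an object; the grip force is fixed at half the most. Time passes only in rows, so rows that do not move let the fingers close. It gives the time, the measured TCP pose, the force and the opening at its end, in the units of the state.
- r.sense(): the state, without advancing time (a new reading comes with each control period).
- r.capture(name): name is "scene" or "top"; returns a dict with "img" (420x560x3 uint8, blue, green, red), "fx", "fy", "cx", "cy" (pixels), "R" (3x3) and "t" (3): a world point X has camera coordinates R X + t. Camera axes: x right, y down, z forward; pixel columns grow to the right and rows downward; lengths in m; the calibration is good to about 2 mm. A picture is of the moment at which its call begins. There is no depth.
- r.finish_job(): hands the job in, once; it reports no verdict.
The state is a dict: "time_s": time; "joints": joint angles; "joint_velocities": joint speeds; "effort": joint torques, N m; "tcp_pos": TCP position; "ee_rot": TCP orientation; "wrist_force": force on the tool from outside, world axes, zero at the start; "moment": the same for the moment, N m; "gripper_width": opening from 0.0 (shut) to 1.0 (fully open).
Only numpy, scipy, OpenCV 4.12 (cv2) and the standard library are available. Lean on these libraries where they do the work, as an engineer would, in place of code of your own. Each camera call takes 0.05 s, during which the arm holds its last target.

## Working session

There is one attempt and no reset: what is moved stays moved. The work goes in short steps, Python scripts to look and compute and a shell command to move; the robot and the scene stay as the last step left them, time stands still between calls to the robot, and variables do not carry over. Pictures are saved under pics/ and viewed, and the job is handed in when it is done.

```bash
ls; mkdir -p pics
python3 - <<'E'
from station import r
import cv2
s=r.sense(); print({k:(v if not hasattr(v,'tolist') else v.tolist()) for k,v in s.items()}, r.grasp_offset)
for n in("scene","top"):
    c=r.capture(n); cv2.imwrite(f"pics/{n}0.png",c["img"]); print(n,c["fx"],c["cx"],c["cy"],c["R"],c["t"])
E
```

```text
pics
{'time_s': 0.0, 'joints': [-52.62007558556797, 22.089711824488376, 0.3796200139357587, -0.029014819979145116, -68.41159377489504, -14.817869804928176], 'joint_velocities': [0.11499138487723384, -0.07088681629897658, -0.027763722232496003, -0.017752271328436254, -0.09960037444797942, 0.0006042619133716598], 'effort': [0.0015371571134892292, -39.06646013259888, 18.740445971488953, 4.21976163983345, 0.011069327301811427, -0.0001931996757775778], 'tcp_pos': [0.23959847249580898, -0.5765914186058023, 0.22146951057551786], 'ee_rot': [[-0.9235361476872057, -0.38351029503431605, -0.0009151599683119377], [-0.3835113767703277, 0.9235340433816689, 0.001973474812103039], [8.833347844367358e-05, 0.002173549584939784, -0.9999976339369002]], 'wrist_force': [0.0204497831341038, 1.1893016627268522, 0.2962698497012596], 'moment': [0.0070745150789762, -0.035322894729847364, -0.03582377621910605], 'gripper_width': 1.0003319965261228} 0.0187
scene 438.2523356163172 276.76331975164345 209.28965436175542 [[ 0.8313373  -0.55542835  0.01943281]
 [-0.30931796 -0.49145535 -0.81412164]
 [ 0.4617366   0.67079877 -0.58036913]] [-0.55878645  0.25452774  1.10729882]
top 473.3988695725836 285.93972080010377 210.34863534175406 [[-0.02914893 -0.99950303 -0.01200118]
 [-0.98402021  0.03080312 -0.17537215]
 [ 0.17565467  0.00669749 -0.98442906]] [-0.03815731  0.62708654  1.31410596]
```

View pics/scene0.png

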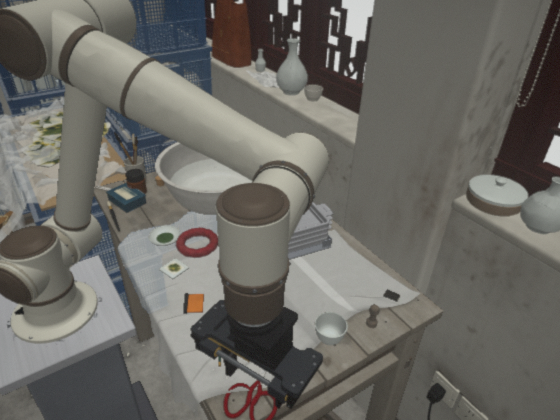

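View pics/top0.png

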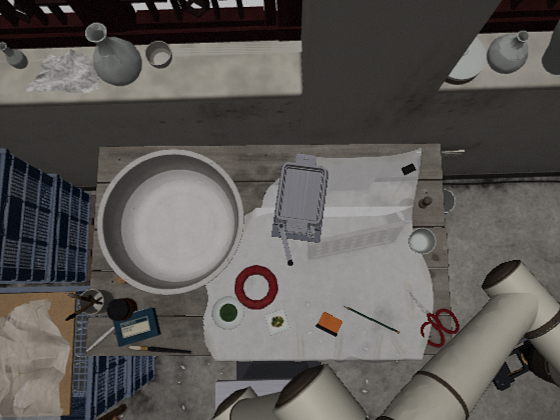

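The top view shows the stack near (302,197), the knob near (290,263), the basin near (172,220), the cup at (422,240) and the seal at (425,201). I'll zoom in on the stand.

Run:
```python
import cv2
a=cv2.imread("pics/top0.png")[140:280,250:350]; cv2.imwrite("pics/z1.png",cv2.resize(a,None,fx=4.2,fy=4.2,interpolation=cv2.INTER_CUBIC))
```

```text
(no output)
```

View pics/z1.png

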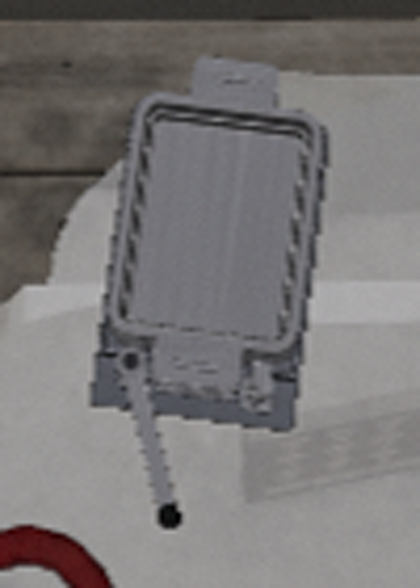

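```bash
cat > h.py <<'E'
import numpy as np
def ray(c,u,v,z):
    d=c["R"].T@np.array([(u-c["cx"])/c["fx"],(v-c["cy"])/c["fy"],1]); o=-c["R"].T@c["t"]
    return o+d*(z-o[2])/d[2]
def proj(c,X):
    p=c["R"]@np.array(X)+c["t"]; return np.array([c["cx"]+c["fx"]*p[0]/p[2],c["cy"]+c["fy"]*p[1]/p[2]])
E
python3 - <<'E'
from h import *; from station import r
import cv2
c=r.capture("top"); img=c["img"]
Z=lambda x,y:(250+(x+.5)/4.2-.5,140+(y+.5)/4.2-.5)
def P(n,x,y,z): 
    p=ray(c,*Z(x,y),z); print(n,p.round(4)); return p
fl=P('far ear L',198,58,.094);fr=P('far ear R',279,66,.094)
nl=P('near ear L',153,383,.094);nr=P('near ear R',240,393,.094)
for n,x,y in(('Lmid',126,220),('Rmid',309,232),('far',235,105),('nearmid',200,343)): P(n,x,y,.094)
# knob blob
sub=img[140:280,250:350].astype(int).max(2); ys,xs=np.where(sub<45); m=(ys>105); print(len(xs[m]))
kx,ky=xs[m].mean()+250,ys[m].mean()+140; print('knob px',kx,ky,ray(c,kx,ky,.105))
P('hinge',131,360,.086)
ys,xs=np.where(0<1*(sub<0)) if 0 else (0,0)
# basin rim
for u,v in((98,215),(244,215),(170,150),(170,292)): print(ray(c,u,v,.137).round(3))
print('cup',ray(c,422,240,.05),'seal',ray(c,426,201,.05))
f=(fl+fr)/2;n=(nl+nr)/2;print('ctr',(f+n)/2,'len',np.linalg.norm(f-n),'yaw',np.degrees(np.arctan2(*(f-n)[1::-1])))
E
```

```text
far ear L [ 0.7836 -0.0932  0.094 ]
far ear R [ 0.7761 -0.1483  0.094 ]
near ear L [ 0.5608 -0.056   0.094 ]
near ear R [ 0.5523 -0.1134  0.094 ]
Lmid [ 0.672 -0.041  0.094]
Rmid [ 0.6598 -0.1638  0.094 ]
far [ 0.7496 -0.1173  0.094 ]
nearmid [ 0.5867 -0.088   0.094 ]
24
knob px 288.8333333333333 262.5416666666667 [ 0.47175161 -0.06110342  0.105     ]
hinge [ 0.5778 -0.0416  0.086 ]
[0.614 0.455 0.137]
[0.602 0.057 0.137]
[0.792 0.261 0.137]
[0.401 0.255 0.137]
cup [ 0.52823903 -0.44373193  0.05      ] seal [ 0.64140706 -0.46432794  0.05      ]
ctr [ 0.66821996 -0.10271977  0.094     ] len 0.22618648173808747 yaw -9.176789248341926
```

```bash
cat >> h.py <<'E'
from scipy.spatial.transform import Rotation as Ro
def down(a): # tool z down, tool y at world angle a deg
    a=np.radians(a); y=np.array([np.cos(a),np.sin(a),0]); z=np.array([0,0,-1.]); return np.c_[np.cross(y,z),y,z]
def rows(p0,R0,wps):
    "wps: list of (p,R); print tool-frame rows"
    for p,R in wps:
        d=R0.T@(np.array(p)-p0)/.1; w=Ro.from_matrix(R0.T@R).as_rotvec(degrees=True)/45
        print(d.round(3).tolist(), w.round(3).tolist(), "|mm",round(np.linalg.norm(d)*100,1),"deg",round(np.linalg.norm(w)*45,1))
        p0=np.array(p);R0=R
def interp(p0,R0,p1,R1,n):
    w=Ro.from_matrix(R0.T@R1).as_rotvec(); p0=np.array(p0);p1=np.array(p1)
    return [(p0+(p1-p0)*k/n, R0@Ro.from_rotvec(w*k/n).as_matrix()) for k in range(1,n+1)]
def apply(p,R,rs):
    for f,d,w in rs:
        p=p+R@(np.array(d)*.1); R=R@Ro.from_rotvec(np.array(w)*45,degrees=True).as_matrix()
    return p,R
E
python3 - <<'E'
from h import *
p0=np.array([.24,-.577,.223]);R0=down(112.55)
rows(p0,R0,interp(p0,R0,(.472,-.061,.20),down(100.5),14))
E
```

```text
[-0.294, 0.277, 0.016] [0.0, 0.0, 0.019] |mm 40.4 deg 0.9
[-0.29, 0.281, 0.016] [0.0, 0.0, 0.019] |mm 40.4 deg 0.9
[-0.286, 0.286, 0.016] [0.0, 0.0, 0.019] |mm 40.4 deg 0.9
[-0.282, 0.29, 0.016] [0.0, 0.0, 0.019] |mm 40.4 deg 0.9
[-0.277, 0.294, 0.016] [0.0, 0.0, 0.019] |mm 40.4 deg 0.9
[-0.273, 0.298, 0.016] [0.0, 0.0, 0.019] |mm 40.4 deg 0.9
[-0.268, 0.302, 0.016] [0.0, 0.0, 0.019] |mm 40.4 deg 0.9
[-0.264, 0.306, 0.016] [0.0, 0.0, 0.019] |mm 40.4 deg 0.9
[-0.259, 0.31, 0.016] [0.0, 0.0, 0.019] |mm 40.4 deg 0.9
[-0.254, 0.314, 0.016] [0.0, 0.0, 0.019] |mm 40.4 deg 0.9
[-0.25, 0.318, 0.016] [0.0, 0.0, 0.019] |mm 40.4 deg 0.9
[-0.245, 0.321, 0.016] [0.0, 0.0, 0.019] |mm 40.4 deg 0.9
[-0.24, 0.325, 0.016] [0.0, 0.0, 0.019] |mm 40.4 deg 0.9
[-0.235, 0.329, 0.016] [0.0, 0.0, 0.019] |mm 40.4 deg 0.9
```

```bash
python3 -m crank '[[0,[-0.29,0.28,0.02],[0,0,0.02]],[0,[-0.29,0.28,0.02],[0,0,0.02]],[0,[-0.29,0.29,0.02],[0,0,0.02]],[0,[-0.28,0.29,0.02],[0,0,0.02]],[0,[-0.28,0.29,0.02],[0,0,0.02]],[0,[-0.27,0.3,0.02],[0,0,0.02]],[0,[-0.27,0.3,0.02],[0,0,0.02]],[0,[-0.26,0.31,0.02],[0,0,0.02]]]'
python3 -m crank '[[0,[-0.26,0.31,0.02],[0,0,0.02]],[0,[-0.25,0.31,0.02],[0,0,0.02]],[0,[-0.25,0.32,0.02],[0,0,0.02]],[0,[-0.25,0.32,0.02],[0,0,0.02]],[0,[-0.24,0.33,0],[0,0,0.02]],[0,[-0.24,0.33,0],[0,0,0.02]],[0,[0,0,0],[0,0,0]]]'
python3 - <<'E'
from station import r; from h import *
import cv2
for n in("scene","top"):
    c=r.capture(n); cv2.imwrite(f"pics/{n}1.png",c["img"])
    for q in ([.472,-.061,.112],[.5743,-.0431,.084]): print(n,proj(c,q))
s=r.sense();print(s["time_s"],s["tcp_pos"],s["gripper_width"])
E
```

```text
time_s: 0.95
tcp_pos: [0.3727, -0.2806, 0.2064]
ee_rot: [[-0.964, -0.264, 0.0], [-0.264, 0.964, 0.0], [-0.0, 0.0, -1.0]]
wrist_force: [0.3, 0.4, 0.9]
gripper_width: 0.51
time_s: 1.65
tcp_pos: [0.4759, -0.058, 0.1984]
ee_rot: [[-0.984, -0.178, 0.001], [-0.178, 0.984, 0.0], [-0.001, 0.0, -1.0]]
wrist_force: [-0.2, -0.0, -0.1]
gripper_width: 0.5
scene [229.91684137 226.30005052]
scene [257.88421144 219.33604406]
top [288.77711187 262.27890751]
top [281.38093699 226.66338564]
1.75 [ 0.47398223 -0.06050047  0.19817893] 0.49932289735269697
```

View pics/scene1.png

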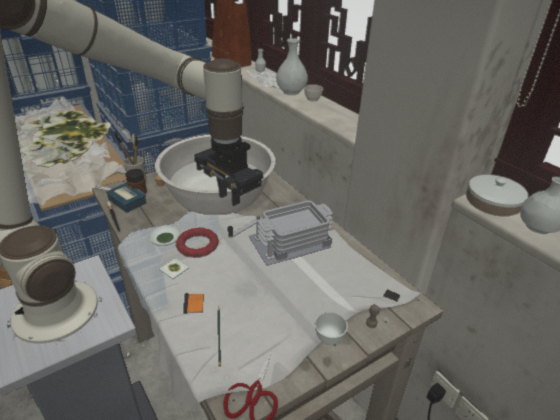

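View pics/top1.png

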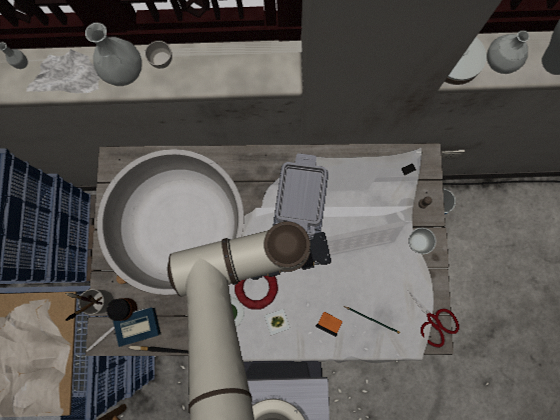

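The scene view now shows the knob at (230,231), which agrees with the prediction, and the whole stack at about (292,230). I'll check my pose for the stand against a zoom of this view.

Run:
```python
from station import r; from h import *
import cv2
c=r.capture("scene"); 
S=6
im=cv2.resize(c["img"][195:275,220:345],None,fx=S,fy=S,interpolation=cv2.INTER_CUBIC)
def dot(X,col):
    u=proj(c,X); cv2.circle(im,(int((u[0]-220+.5)*S),int((u[1]-195+.5)*S)),3,col,-1)
a=np.radians(-9); x=np.array([np.cos(a),np.sin(a),0]);y=np.array([-x[1],x[0],0]); C=np.array([.668,-.1027,0])
T=lambda p,q,z:C+x*p+y*q+np.array([0,0,z])
for sx in(-1,1):
  for q in(-30,30): dot(T(sx*.113,q/1000,.094),(0,0,255))
  for t in np.linspace(-.065,.065,9): dot(T(sx*.085,t,.094),(0,255,0))
for t in np.linspace(-.085,.085,11):
  for sy in(-1,1): dot(T(t,sy*.065,.094),(0,255,0))
dot(T(-.102,.044,.084),(255,0,0));dot(T(-.102,-.044,.091),(255,0,0));dot(T(-.102,-.064,.084),(255,0,255))
cv2.imwrite("pics/z2.png",im)
```

```text
(no output)
```

View pics/z2.png

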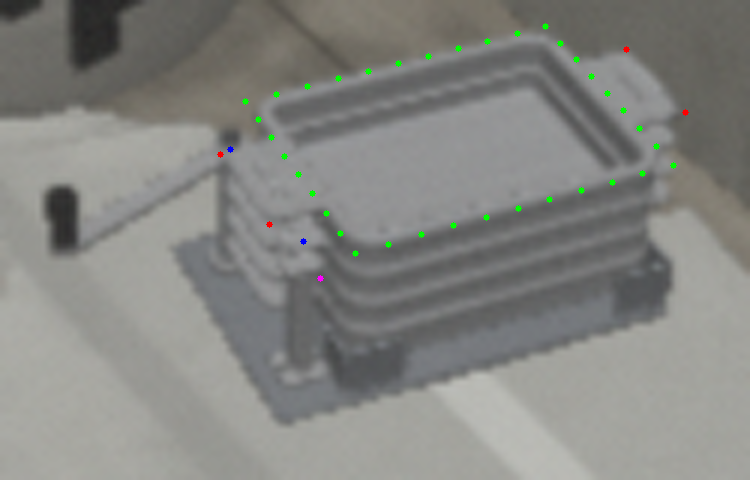

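```bash
python3 -m crank '[[0,[0,0,0.3],[0,0,0]],[0,[0,0,0.3],[0,0,0]],[0,[0,0,0.3],[0,0,0]],[0,[0,0,0.1],[0,0,0]],[0,[0,0,0],[0,0,0]]]'
python3 -m crank '[[1,[0,0,0],[0,0,0]],[1,[0,0,0],[0,0,0]],[1,[0,0,0],[0,0,0]],[1,[0,0,0],[0,0,0]]]'
python3 - <<'E'
from station import r; from h import *
import cv2
c=r.capture("scene"); cv2.imwrite("pics/z3.png",cv2.resize(c["img"][160:280,190:345],None,fx=5,fy=5,interpolation=cv2.INTER_CUBIC))
s=r.sense(); p0=s["tcp_pos"]; print(p0,s["gripper_width"],s["wrist_force"])
H=np.array([.576,-.042]); k=p0[:2]-H; print(np.linalg.norm(k))
a=-9; th0=np.arctan2(k[1],k[0])%(2*np.pi); the=np.radians(270-9)
print('theta',the-th0); R0=s["ee_rot"]
L=.108
w=[]
n=16
for i in range(1,n+1):
    t=th0+(the-th0)*i/n; rr=np.linalg.norm(k)+(L-np.linalg.norm(k))*i/n
    w.append(((H[0]+rr*np.cos(t),H[1]+rr*np.sin(t),p0[2]),down(np.degrees(t)+90-180)))
rows(p0,down(np.degrees(th0)-90),w)
print(w[-1][0])
E
```

```text
time_s: 2.3
tcp_pos: [0.4728, -0.0624, 0.0975]
ee_rot: [[-0.985, -0.172, -0.003], [-0.172, 0.985, -0.001], [0.004, -0.0, -1.0]]
wrist_force: [0.1, -0.9, 0.8]
gripper_width: 0.501
time_s: 2.7
tcp_pos: [0.4745, -0.0612, 0.0994]
ee_rot: [[-0.985, -0.173, 0.002], [-0.173, 0.985, 0.0], [-0.002, 0.0, -1.0]]
wrist_force: [-0.6, 0.4, -0.1]
gripper_width: 0.223
[ 0.47441404 -0.06125395  0.09924906] 0.17744331617159007 [-0.98807692  0.38857378  0.41343641]
0.10339449773077108
theta 1.2264050055892683
[-0.0, -0.079, 0.0] [0.0, 0.0, -0.098] |mm 7.9 deg 4.4
[-0.0, -0.08, 0.0] [0.0, 0.0, -0.098] |mm 8.0 deg 4.4
[-0.0, -0.08, 0.0] [0.0, 0.0, -0.098] |mm 8.0 deg 4.4
[-0.0, -0.08, 0.0] [0.0, 0.0, -0.098] |mm 8.0 deg 4.4
[-0.0, -0.08, 0.0] [0.0, 0.0, -0.098] |mm 8.0 deg 4.4
[-0.0, -0.08, 0.0] [0.0, 0.0, -0.098] |mm 8.0 deg 4.4
[-0.0, -0.081, 0.0] [0.0, 0.0, -0.098] |mm 8.1 deg 4.4
[-0.0, -0.081, 0.0] [0.0, 0.0, -0.098] |mm 8.1 deg 4.4
[-0.0, -0.081, 0.0] [0.0, 0.0, -0.098] |mm 8.1 deg 4.4
[-0.0, -0.081, 0.0] [0.0, 0.0, -0.098] |mm 8.1 deg 4.4
[-0.0, -0.082, 0.0] [0.0, 0.0, -0.098] |mm 8.2 deg 4.4
[-0.0, -0.082, 0.0] [0.0, 0.0, -0.098] |mm 8.2 deg 4.4
[-0.0, -0.082, 0.0] [0.0, 0.0, -0.098] |mm 8.2 deg 4.4
[-0.0, -0.082, 0.0] [0.0, 0.0, -0.098] |mm 8.2 deg 4.4
[-0.0, -0.082, 0.0] [0.0, 0.0, -0.098] |mm 8.2 deg 4.4
[-0.0, -0.083, 0.0] [0.0, 0.0, -0.098] |mm 8.3 deg 4.4
(np.float64(0.559105077775655), np.float64(-0.14867034078427488), np.float64(0.09924906259872476))
```

View pics/z3.png

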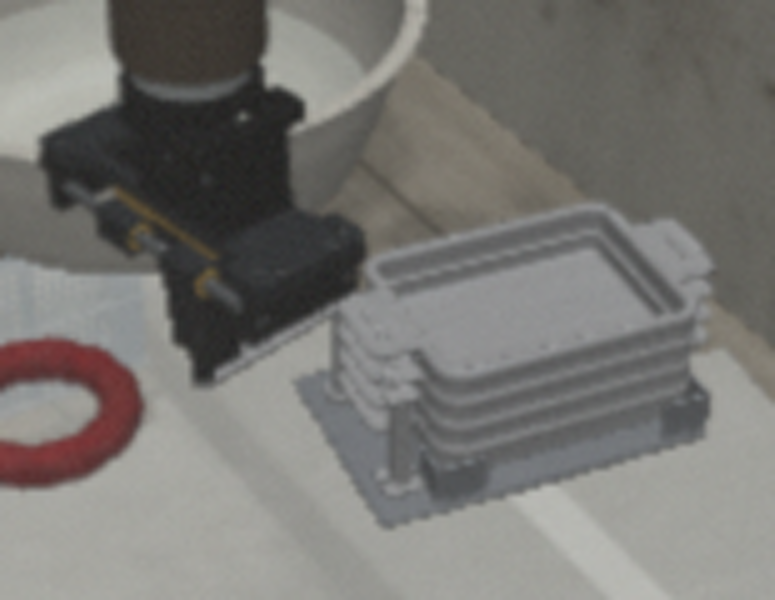

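The fingers close to about 15 mm and hide the knob, so the knob is held. Now I'll swing it along its arc.

```bash
python3 -m crank '[[1,[0,-0.08,0],[0,0,-0.1]],[1,[0,-0.08,0],[0,0,-0.1]],[1,[0,-0.08,0],[0,0,-0.1]],[1,[0,-0.08,0],[0,0,-0.1]],[1,[0,-0.08,0],[0,0,-0.1]],[1,[0,-0.08,0],[0,0,-0.1]],[1,[0,-0.08,0],[0,0,-0.1]],[1,[0,-0.08,0],[0,0,-0.1]]]'
python3 - <<'E'
from station import r; from h import *
s=r.sense(); print(s["tcp_pos"],s["gripper_width"],s["wrist_force"],s["moment"])
H=np.array([.576,-.042]); k=s["tcp_pos"][:2]-H; print(np.linalg.norm(k), np.radians(261)-np.arctan2(k[1],k[0])%(2*np.pi), s["ee_rot"].round(3))
E
```

```text
time_s: 3.55
tcp_pos: [0.5054, -0.1168, 0.0994]
ee_rot: [[-0.693, -0.721, 0.009], [-0.721, 0.693, 0.002], [-0.008, -0.005, -1.0]]
wrist_force: [5.8, 6.1, -2.8]
gripper_width: 0.169
[ 0.50542562 -0.11680975  0.09938965] 0.16893950754114248 [ 5.84864356  6.06023411 -2.79963736] [ 2.02574512 -1.77706981 -0.06481874]
0.10284571966866476 0.5991945330881743 [[-0.693 -0.721  0.009]
 [-0.721  0.693  0.002]
 [-0.008 -0.005 -1.   ]]
```

```bash
python3 -m crank '[[1,[-0.03,-0.08,0],[0,0,-0.1]],[1,[0,-0.08,0],[0,0,-0.1]],[1,[-0.01,-0.08,0],[0,0,-0.1]],[1,[0,-0.08,0],[0,0,-0.1]],[1,[-0.01,-0.08,0],[0,0,-0.1]],[1,[0,-0.08,0],[0,0,-0.1]]]'
python3 - <<'E'
from station import r; from h import *
s=r.sense(); print(s["tcp_pos"],s["gripper_width"],s["wrist_force"],s["moment"])
H=np.array([.576,-.042]); k=s["tcp_pos"][:2]-H; print(np.linalg.norm(k), np.radians(261)-np.arctan2(k[1],k[0])%(2*np.pi), s["ee_rot"].round(3))
E
```

```text
time_s: 4.15
tcp_pos: [0.5458, -0.14, 0.0993]
ee_rot: [[-0.29, -0.957, 0.003], [-0.957, 0.29, 0.0], [-0.001, -0.003, -1.0]]
wrist_force: [1.0, 0.9, 0.1]
gripper_width: 0.169
[ 0.54583191 -0.13996431  0.09927574] 0.1685717820373039 [0.95658674 0.8956851  0.13611057] [ 0.57304537 -0.26233316 -0.08771911]
0.10250423959240369 0.14165447182962065 [[-0.29  -0.957  0.003]
 [-0.957  0.29   0.   ]
 [-0.001 -0.003 -1.   ]]
```

```bash
python3 -m crank '[[1,[-0.01,-0.05,0],[0,0,-0.05]],[1,[0,-0.05,0],[0,0,-0.05]],[1,[0,-0.04,0],[0,0,-0.05]],[1,[0,0,0],[0,0,0]]]'; python3 -m crank '[[1,[0,-0.03,0],[0,0,-0.02]],[1,[0,0,0],[0,0,0]]]'
```

```text
time_s: 4.55
tcp_pos: [0.559, -0.143, 0.0992]
ee_rot: [[-0.179, -0.984, 0.001], [-0.984, 0.179, -0.001], [0.0, -0.001, -1.0]]
wrist_force: [-0.4, -1.5, 2.3]
gripper_width: 0.172
time_s: 4.75
tcp_pos: [0.5591, -0.1431, 0.0991]
ee_rot: [[-0.164, -0.986, -0.005], [-0.986, 0.164, 0.0], [0.001, 0.005, -1.0]]
wrist_force: [-5.2, 0.5, 6.9]
gripper_width: 0.175
```

```bash
python3 -m crank '[[1,[0,-0.04,0],[0,0,0]],[1,[0,0,0],[0,0,0]]]'; python3 -m crank '[[1,[0,0.04,0],[0,0,0]],[0.4,[0,0,0],[0,0,0]],[0.4,[0,0,0],[0,0,0]],[0.4,[0,0,0],[0,0,0]]]';  python3 -m crank '[[0.4,[0,0,-0.2],[0,0,0]],[0.4,[0,0,-0.3],[0,0,0]],[0.4,[0.3,0,-0.2],[0,0,0]],[0.4,[0.5,0,0],[0,0,0]],[0.4,[0.5,0,0],[0,0,0]],[0.4,[0.3,0,0],[0,0,0]],[0.4,[0,0,0],[0,0,0]]]'
python3 - <<'E'
from station import r; from h import *
import cv2
for n,b in(("scene",(190,275,220,345)),("top",(140,280,250,350))):
    c=r.capture(n); S=6 if n=="scene" else 4.2; cv2.imwrite(f"pics/z4{n}.png",cv2.resize(c["img"][b[0]:b[1],b[2]:b[3]],None,fx=S,fy=S,interpolation=cv2.INTER_CUBIC))
E
```

```text
time_s: 4.95
tcp_pos: [0.5593, -0.1431, 0.0989]
ee_rot: [[-0.165, -0.986, -0.013], [-0.986, 0.165, 0.001], [0.001, 0.013, -1.0]]
wrist_force: [-12.1, 4.8, 14.2]
gripper_width: 0.171
time_s: 5.35
tcp_pos: [0.5617, -0.1429, 0.0983]
ee_rot: [[-0.163, -0.987, 0.001], [-0.987, 0.163, 0.0], [-0.0, -0.001, -1.0]]
wrist_force: [0.3, 0.3, 0.3]
gripper_width: 0.285
time_s: 6.05
tcp_pos: [0.5345, -0.3044, 0.1678]
ee_rot: [[-0.168, -0.986, -0.0], [-0.986, 0.168, -0.0], [0.0, 0.0, -1.0]]
wrist_force: [-0.5, -0.1, 1.2]
gripper_width: 0.302
```

View pics/z4scene.png

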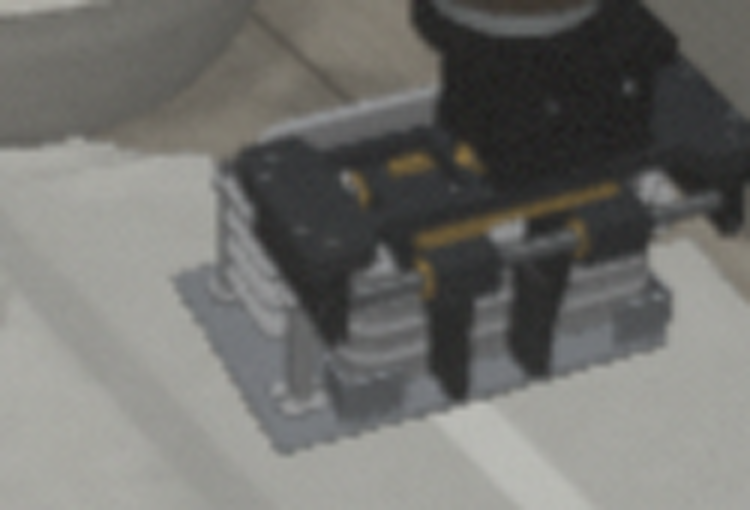

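View pics/z4top.png

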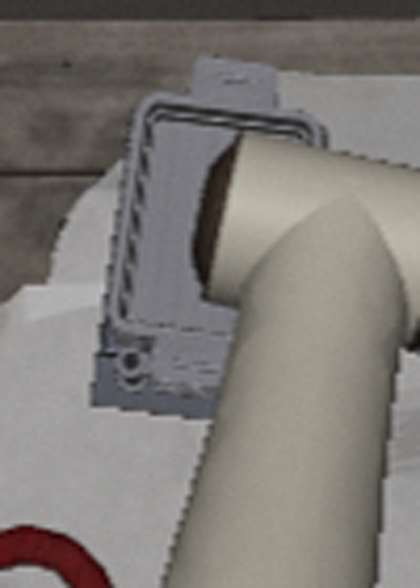

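```bash
python3 -m crank '[[-0.2,[0.3,0,-0.2],[0,0,0.18]],[-0.2,[0.4,0,0],[0,0,0.18]],[-0.2,[0,-0.3,0],[0,0,0.18]],[-0.2,[0,-0.3,0],[0,0,0.18]],[-0.2,[0,-0.2,0],[0,0,0.18]],[-0.2,[0,0,0],[0,0,0.18]],[-0.2,[0,0,0],[0,0,0.18]],[-0.2,[0,0,0],[0,0,0.18]]]'
python3 - <<'E'
from station import r; from h import *
import cv2
for n,b in(("scene",(190,275,220,345)),("top",(140,280,250,350))):
    c=r.capture(n); S=6 if n=="scene" else 4.2; cv2.imwrite(f"pics/z5{n}.png",cv2.resize(c["img"][b[0]:b[1],b[2]:b[3]],None,fx=S,fy=S,interpolation=cv2.INTER_CUBIC))
s=r.sense(); print(s["joints"],s["gripper_width"])
E
```

```text
time_s: 6.95
tcp_pos: [0.5863, -0.4101, 0.1879]
ee_rot: [[-0.963, -0.269, -0.0], [-0.269, 0.963, 0.0], [0.0, 0.001, -1.0]]
wrist_force: [0.7, -0.0, 0.5]
gripper_width: 0.599
[-2.20779078e+01  3.21870091e+01  1.22242279e+01 -1.42453682e-02
 -7.00590819e+01 -5.19732589e+01] 0.5999257682557047
```

View pics/z5scene.png

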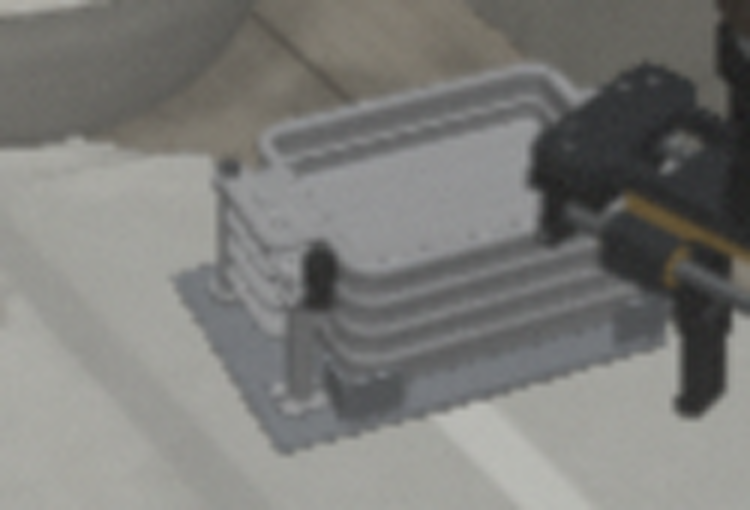

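View pics/z5top.png

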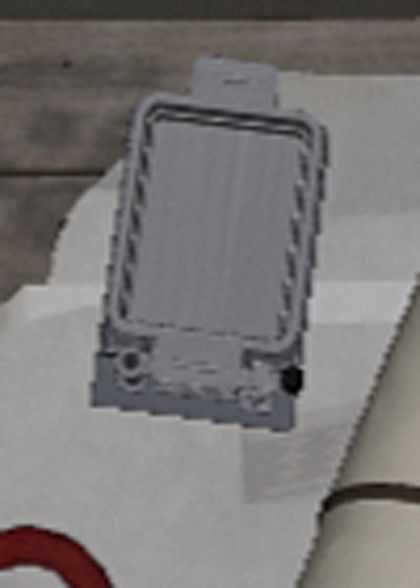

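Run:
```python
from h import *; from station import r
c=r.capture("top"); Z=lambda x,y:(250+(x+.5)/4.2-.5,140+(y+.5)/4.2-.5)
k=ray(c,*Z(292,380),.105);h=ray(c,*Z(131,361),.086);d=(k-h)[:2];print(k,h,np.linalg.norm(d),'yaw',np.degrees(np.arctan2(d[1],d[0]))+90)
for ps in (((117,300),(139,130)),((296,300),(322,140))): 
    a,b=[ray(c,*Z(*q),.094) for q in ps]; e=b-a; print(a,b,'edge yaw',np.degrees(np.arctan2(e[1],e[0])))
C=np.array([.668,-.1027]);
for yaw in(-8,-9):
    a=np.radians(yaw);x=np.array([np.cos(a),np.sin(a)]);y=np.array([-x[1],x[0]])
    print(yaw,'knob',C-.102*x-.064*y,'hinge',C-.102*x+.044*y,'grip',C-.055*x-.0605*y)
```

```text
[ 0.55849988 -0.14750051  0.105     ] [ 0.57715999 -0.04161463  0.086     ] 0.10751753671312754 yaw -9.994526713906566
[ 0.61747244 -0.03352616  0.094     ] [ 0.73419641 -0.05151274  0.094     ] edge yaw -8.760089788913296
[ 0.61373185 -0.15309093  0.094     ] [ 0.72319913 -0.17528929  0.094     ] edge yaw -11.463296579845206
-8 knob [ 0.55808558 -0.1518815 ] hinge [ 0.57311627 -0.04493255] grip [ 0.60511528 -0.1549567 ]
-9 knob [ 0.55724398 -0.14995574] hinge [ 0.57413891 -0.0432854 ] grip [ 0.60421286 -0.15385125]
```

Run:
```python
from h import *; from station import r
s=r.sense();p=s["tcp_pos"];print(p)
rows(p,down(105.6),interp(p,down(105.6),(.6046,-.1518,.14),down(80.3),8))
```

```text
[ 0.58595903 -0.41028679  0.18831132]
[-0.109, 0.305, 0.06] [0.0, 0.0, 0.07] |mm 33.0 deg 3.2
[-0.092, 0.311, 0.06] [0.0, 0.0, 0.07] |mm 33.0 deg 3.2
[-0.075, 0.315, 0.06] [0.0, 0.0, 0.07] |mm 33.0 deg 3.2
[-0.058, 0.319, 0.06] [0.0, 0.0, 0.07] |mm 33.0 deg 3.2
[-0.04, 0.321, 0.06] [0.0, 0.0, 0.07] |mm 33.0 deg 3.2
[-0.022, 0.323, 0.06] [0.0, 0.0, 0.07] |mm 33.0 deg 3.2
[-0.004, 0.324, 0.06] [0.0, 0.0, 0.07] |mm 33.0 deg 3.2
[0.014, 0.324, 0.06] [0.0, 0.0, 0.07] |mm 33.0 deg 3.2
```

```bash
python3 -m crank '[[0.2,[-0.11,0.31,0.06],[0,0,0.07]],[0.2,[-0.09,0.31,0.06],[0,0,0.07]],[0.2,[-0.07,0.31,0.06],[0,0,0.07]],[0.2,[-0.06,0.32,0.06],[0,0,0.07]],[0.2,[-0.04,0.32,0.06],[0,0,0.07]],[0.2,[-0.02,0.32,0.06],[0,0,0.07]],[0.2,[0,0.32,0.06],[0,0,0.07]],[0.2,[0.01,0.33,0.06],[0,0,0.07]]]'
python3 -m crank '[[0.2,[0,0,0],[0,0,0]],[0.2,[0,0,0],[0,0,0]]]'
python3 - <<'E'
from h import *; from station import r
import cv2
s=r.sense();print(s["tcp_pos"],np.degrees(np.arctan2(s["ee_rot"][1,1],s["ee_rot"][0,1])),s["gripper_width"])
for n,b in(("scene",(160,275,220,345)),("top",(140,280,230,350))):
    c=r.capture(n); cv2.imwrite(f"pics/z6{n}.png",cv2.resize(c["img"][b[0]:b[1],b[2]:b[3]],None,fx=5,fy=5,interpolation=cv2.INTER_CUBIC)) if n=="scene" else 0
E
```

```text
time_s: 7.9
tcp_pos: [0.602, -0.1513, 0.1406]
ee_rot: [[-0.987, 0.161, 0.001], [0.161, 0.987, 0.0], [-0.001, 0.0, -1.0]]
wrist_force: [0.6, -0.2, -0.1]
gripper_width: 0.403
time_s: 8.1
tcp_pos: [0.6023, -0.1521, 0.1407]
ee_rot: [[-0.987, 0.158, 0.0], [0.158, 0.987, -0.0], [-0.0, -0.0, -1.0]]
wrist_force: [0.3, 0.6, 0.3]
gripper_width: 0.402
[ 0.60225075 -0.15214748  0.14073119] 80.89721486662683 0.4015716839661149
```

View pics/z6scene.png

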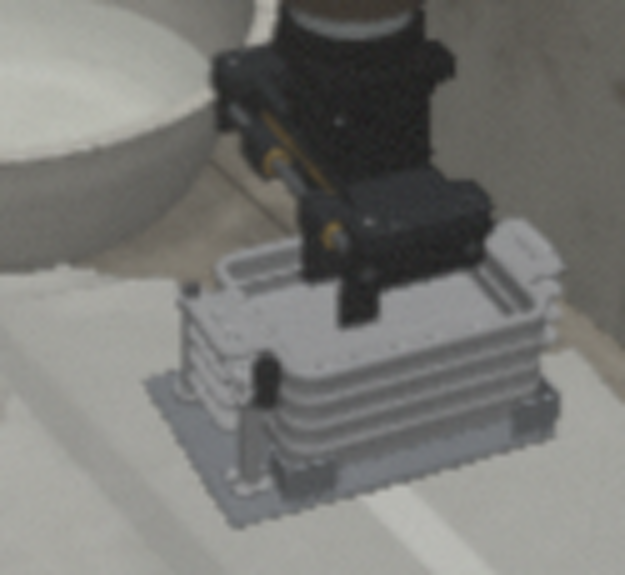

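```bash
python3 -m crank '[[0.2,[-0.02,0,0.2],[0,0,0.01]],[0.2,[0,0,0.2],[0,0,0]],[0.2,[0,0,0.04],[0,0,0]],[0.2,[0,0,0],[0,0,0]]]'
python3 - <<'E'
from h import *; from station import r
import cv2
s=r.sense();print(s["tcp_pos"],s["wrist_force"])
c=r.capture("scene"); b=(170,265,240,345); im=cv2.resize(c["img"][b[0]:b[1],b[2]:b[3]],None,fx=6,fy=6,interpolation=cv2.INTER_CUBIC)
R=s["ee_rot"];g=s["tcp_pos"]
for o in(0,.0175,-.0175):
    u=proj(c,g+R[:,1]*o); print(u); cv2.circle(im,(int((u[0]-240+.5)*6),int((u[1]-170+.5)*6)),3,(0,0,255),-1)
cv2.imwrite("pics/z7.png",im)
E
```

```text
time_s: 8.6
tcp_pos: [0.6036, -0.1546, 0.0961]
ee_rot: [[-0.985, 0.171, -0.001], [0.171, 0.985, -0.0], [0.001, -0.0, -1.0]]
wrist_force: [0.6, -0.4, 0.9]
gripper_width: 0.4
[ 0.60356325 -0.15461341  0.09608107] [ 0.57783021 -0.36054192  0.94599498]
[287.74080409 232.72917219]
[285.1214304  229.16269272]
[290.41610215 236.37179702]
```

View pics/z7.png

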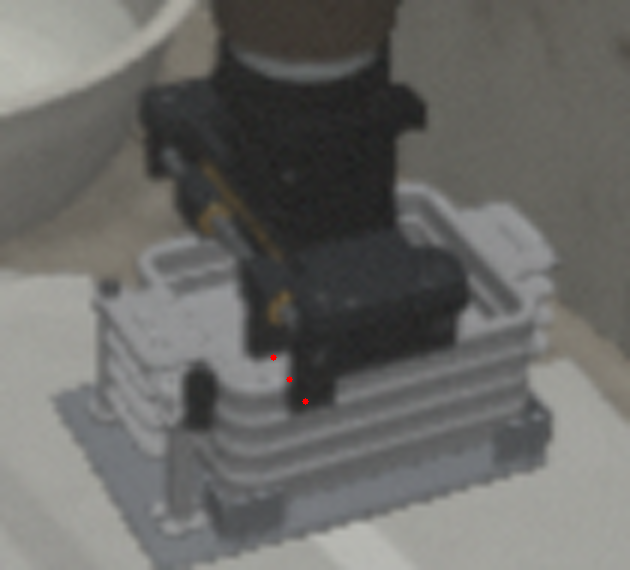

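```bash
python3 -m crank '[[0.2,[0,0.01,0.1],[0,0,0]],[0.2,[0,0,0.1],[0,0,0]],[0.2,[0,0,0.04],[0,0,0]],[0.2,[0,0,0],[0,0,0]]]'
python3 -m crank '[[0.45,[0,0,0],[0,0,0]],[0.45,[0,0,0],[0,0,0]],[0.6,[0,0,0],[0,0,0]],[0.6,[0,0,0],[0,0,0]]]'
```

```text
time_s: 9.05
tcp_pos: [0.6035, -0.1526, 0.0715]
ee_rot: [[-0.985, 0.171, -0.002], [0.171, 0.985, 0.0], [0.002, -0.0, -1.0]]
wrist_force: [-0.3, -0.3, 1.0]
gripper_width: 0.4
time_s: 9.45
tcp_pos: [0.6046, -0.1521, 0.0729]
ee_rot: [[-0.985, 0.171, 0.001], [0.171, 0.985, 0.001], [-0.001, 0.001, -1.0]]
wrist_force: [0.9, 3.0, 0.1]
gripper_width: 0.219
```

```bash
python3 -m crank '[[0.5,[0,0.02,0],[0,0,0]],[0.5,[0,0.02,0],[0,0,0]],[0.6,[0,0,0],[0,0,0]],[0.6,[0,0,0],[0,0,0]]]'; python3 -m crank '[[0.7,[0,0,0],[0,0,0]],[0.7,[0,0,0],[0,0,0]]]'
```

```text
time_s: 9.85
tcp_pos: [0.6047, -0.1488, 0.0725]
ee_rot: [[-0.985, 0.171, -0.0], [0.171, 0.985, -0.0], [0.0, -0.0, -1.0]]
wrist_force: [-0.4, 0.4, -0.7]
gripper_width: 0.213
time_s: 10.05
tcp_pos: [0.6047, -0.1491, 0.0725]
ee_rot: [[-0.985, 0.171, -0.0], [0.171, 0.985, -0.0], [0.0, -0.0, -1.0]]
wrist_force: [0.1, -0.8, -0.8]
gripper_width: 0.161
```

```bash
python3 -m crank '[[0.74,[0,0,0],[0,0,0]],[0.78,[0,0,0],[0,0,0]]]'; python3 -m crank '[[1,[0,0,0],[0,0,0]],[1,[0,0,0],[0,0,0]],[1,[0,0,0],[0,0,0]]]'
python3 - <<'E'
from h import *; from station import r
import cv2
s=r.sense();print(s["tcp_pos"],s["wrist_force"],s["moment"],s["gripper_width"])
for n,b in(("scene",(170,265,240,345)),("top",(140,260,240,360))):
    c=r.capture(n);cv2.imwrite(f"pics/z8{n}.png",cv2.resize(c["img"][b[0]:b[1],b[2]:b[3]],None,fx=5,fy=5,interpolation=cv2.INTER_CUBIC))
E
```

```text
time_s: 10.25
tcp_pos: [0.6046, -0.1491, 0.0726]
ee_rot: [[-0.985, 0.171, -0.0], [0.171, 0.985, -0.0], [0.0, -0.0, -1.0]]
wrist_force: [-0.0, -2.8, -0.1]
gripper_width: 0.153
time_s: 10.55
tcp_pos: [0.6045, -0.149, 0.0726]
ee_rot: [[-0.985, 0.171, -0.001], [0.171, 0.985, -0.0], [0.0, -0.0, -1.0]]
wrist_force: [-1.6, -2.3, 2.2]
gripper_width: 0.157
[ 0.60452386 -0.14900864  0.07260564] [-1.60115083 -2.34953173  2.18536895] [-0.60886677  0.30995221  0.15458741] 0.15679767643488127
```

View pics/z8scene.png

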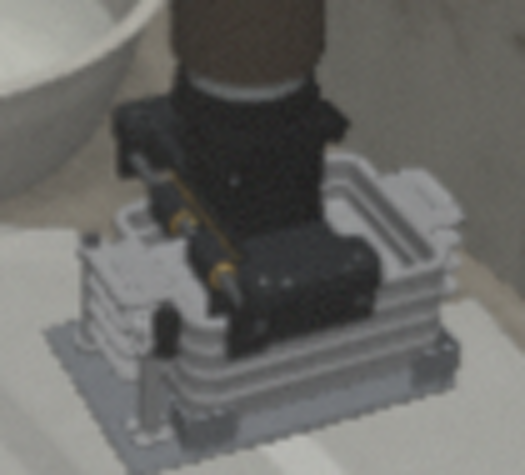

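View pics/z8top.png

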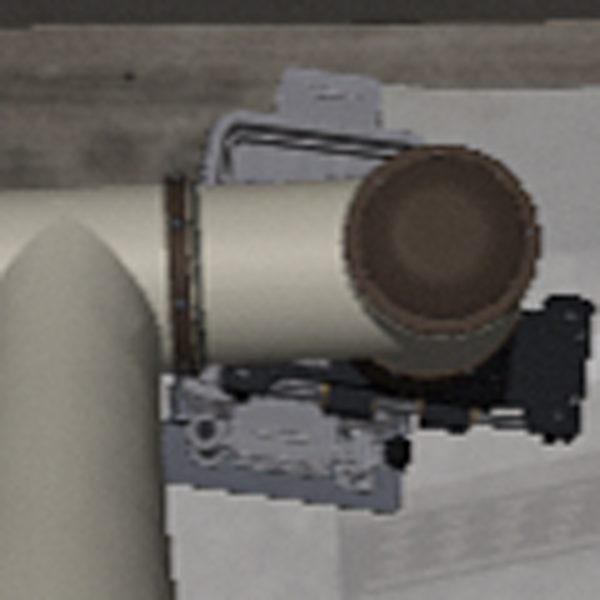

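The jaws stop at 13.6 mm although the rim is 9 mm thick. The tips are below the rim's underside (76 mm) and are also pinching the wall and the tray below. I'll open a little, rise 7 mm and grip again.

```bash
python3 -m crank '[[0.6,[0,0,0],[0,0,0]],[0.6,[0,0,0],[0,0,0]],[0.6,[0,0.01,-0.07],[0,0,0]],[0.6,[0,0,0],[0,0,0]]]'; python3 -m crank '[[0.76,[0,0,0],[0,0,0]],[0.8,[0,0,0],[0,0,0]],[0.84,[0,0,0],[0,0,0]]]';  python3 -m crank '[[1,[0,0,0],[0,0,0]],[1,[0,0,0],[0,0,0]],[1,[0,0,0],[0,0,0]]]'
```

```text
time_s: 11.05
tcp_pos: [0.606, -0.1475, 0.0807]
ee_rot: [[-0.985, 0.17, 0.002], [0.17, 0.985, -0.0], [-0.002, 0.0, -1.0]]
wrist_force: [1.0, 0.3, 0.7]
gripper_width: 0.201
time_s: 11.35
tcp_pos: [0.6047, -0.1492, 0.0805]
ee_rot: [[-0.985, 0.171, -0.001], [0.171, 0.985, -0.002], [0.0, -0.002, -1.0]]
wrist_force: [-1.0, -4.5, 3.4]
gripper_width: 0.101
time_s: 11.65
tcp_pos: [0.6046, -0.1492, 0.0805]
ee_rot: [[-0.985, 0.172, -0.0], [0.172, 0.985, -0.002], [0.0, -0.002, -1.0]]
wrist_force: [-2.2, -4.9, 3.4]
gripper_width: 0.102
```

```bash
python3 -m crank '[[0.75,[0,0,0],[0,0,0]],[0.75,[0,0,0],[0,0,0]],[0.75,[0,-0.01,0.03],[0,0,0]],[0.75,[0,0,0],[0,0,0]]]';  python3 -m crank '[[0.84,[0,0,0],[0,0,0]],[1,[0,0,0],[0,0,0]],[1,[0,0,0],[0,0,0]],[1,[0,0,0],[0,0,0]]]'
python3 - <<'E'
from h import *; from station import r
s=r.sense(); p=s["tcp_pos"];print(p,s["wrist_force"],s["moment"])
# pivot: far-left corner underside, tray frame rel. to grip at (-.055,-.065+.0045)
a=np.radians(-9.8);x=np.array([np.cos(a),np.sin(a),0]);y=np.array([-x[1],x[0],0])
piv=p+x*(.080+.055)+y*(.060+.0605); piv[2]=.076
print('pivot',piv)
u=(x*(-.055-.08)+y*(-.0605-.06)); u/=np.linalg.norm(u)
ax=np.cross(u,[0,0,1.]); # rotating u toward +z
R0=down(80.2)
w=[]
for k in range(1,13):
    Q=Ro.from_rotvec(ax*np.radians(2*k)).as_matrix(); w.append((piv+Q@(p-piv),Q@R0))
rows(p,R0,w); print(w[-1][0],w[-1][1].round(2))
E
```

```text
time_s: 12.05
tcp_pos: [0.6051, -0.1486, 0.0765]
ee_rot: [[-0.985, 0.171, 0.001], [0.171, 0.985, 0.0], [-0.001, 0.0, -1.0]]
wrist_force: [0.3, -2.8, 3.2]
gripper_width: 0.124
time_s: 12.45
tcp_pos: [0.6048, -0.149, 0.0765]
ee_rot: [[-0.985, 0.171, -0.0], [0.171, 0.985, -0.0], [0.0, -0.0, -1.0]]
wrist_force: [0.1, -5.0, 2.2]
gripper_width: 0.098
[ 0.60476439 -0.14898299  0.07647032] [ 0.07869601 -5.01188093  2.20899305] [-1.4285524   0.04028492 -0.18659733]
pivot [ 0.75830471 -0.05321962  0.076     ]
[-0.001, 0.001, -0.063] [0.03, 0.033, 0.0] |mm 6.3 deg 2.0
[-0.001, 0.001, -0.063] [0.03, 0.033, 0.0] |mm 6.3 deg 2.0
[-0.001, 0.001, -0.063] [0.03, 0.033, -0.0] |mm 6.3 deg 2.0
[-0.001, 0.001, -0.063] [0.03, 0.033, -0.0] |mm 6.3 deg 2.0
[-0.001, 0.001, -0.063] [0.03, 0.033, 0.0] |mm 6.3 deg 2.0
[-0.001, 0.001, -0.063] [0.03, 0.033, -0.0] |mm 6.3 deg 2.0
[-0.001, 0.001, -0.063] [0.03, 0.033, -0.0] |mm 6.3 deg 2.0
[-0.001, 0.001, -0.063] [0.03, 0.033, -0.0] |mm 6.3 deg 2.0
[-0.001, 0.001, -0.063] [0.03, 0.033, 0.0] |mm 6.3 deg 2.0
[-0.001, 0.001, -0.063] [0.03, 0.033, -0.0] |mm 6.3 deg 2.0
[-0.001, 0.001, -0.063] [0.03, 0.033, 0.0] |mm 6.3 deg 2.0
[-0.001, 0.001, -0.063] [0.03, 0.033, -0.0] |mm 6.3 deg 2.0
[ 0.61820097 -0.14060257  0.15003129] [[-0.93  0.12 -0.35]
 [ 0.2   0.95 -0.22]
 [ 0.3  -0.27 -0.91]]
```

Gripped at 8.6 mm, which is the rim. Now I'll peel by tilting about the far-left corner, in small steps and watching the force.

```bash
python3 -m crank '[[1,[0,0,-0.03],[0.015,0.016,0]],[1,[0,0,-0.03],[0.015,0.016,0]],[1,[0,0,0],[0,0,0]]]'; python3 -m crank '[[1,[0,0,-0.03],[0.015,0.016,0]],[1,[0,0,-0.03],[0.015,0.016,0]],[1,[0,0,0],[0,0,0]]]';  python3 - <<'E'
from h import *; from station import r
import cv2
s=r.sense();print(s["tcp_pos"],s["wrist_force"],s["moment"],s["gripper_width"])
for n,b in(("scene",(170,265,240,345)),):
    c=r.capture(n);cv2.imwrite(f"pics/z9{n}.png",cv2.resize(c["img"][b[0]:b[1],b[2]:b[3]],None,fx=6,fy=6,interpolation=cv2.INTER_CUBIC))
E
```

```text
time_s: 12.75
tcp_pos: [0.6048, -0.148, 0.0818]
ee_rot: [[-0.985, 0.17, -0.031], [0.171, 0.985, -0.019], [0.027, -0.024, -0.999]]
wrist_force: [1.4, -2.3, -4.1]
gripper_width: 0.1
time_s: 13.05
tcp_pos: [0.605, -0.1482, 0.089]
ee_rot: [[-0.984, 0.168, -0.059], [0.171, 0.985, -0.038], [0.052, -0.048, -0.998]]
wrist_force: [0.9, -1.0, -1.4]
gripper_width: 0.099
[ 0.6050329  -0.14824195  0.08900109] [ 0.87889163 -1.04616816 -1.39550273] [-0.23141631 -0.22223612 -0.06158646] 0.09854888429749306
```

View pics/z9scene.png

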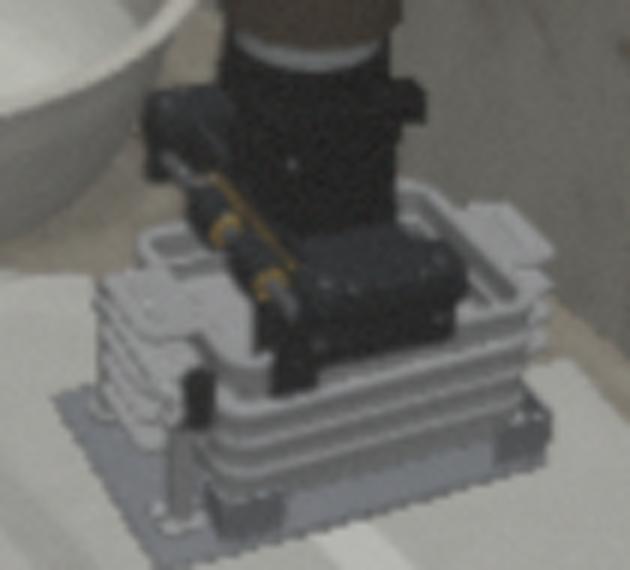

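The near-right corner is rising, with a wedge visible along the front side, and the lower trays are staying put. I'll continue.

```bash
python3 -m crank '[[1,[0,0,-0.03],[0.015,0.016,0]],[1,[0,0,-0.03],[0.015,0.016,0]],[1,[0,0,-0.03],[0.015,0.016,0]],[1,[0,0,0],[0,0,0]]]'; python3 -m crank '[[1,[0,0,-0.03],[0.015,0.016,0]],[1,[0,0,-0.03],[0.015,0.016,0]],[1,[0,0,-0.03],[0.015,0.016,0]],[1,[0,0,0],[0,0,0]]]';  python3 - <<'E'
from h import *; from station import r
import cv2
s=r.sense();print(s["tcp_pos"],s["wrist_force"],s["moment"],s["gripper_width"])
for n,b in(("scene",(170,265,240,345)),):
    c=r.capture(n);cv2.imwrite(f"pics/z10{n}.png",cv2.resize(c["img"][b[0]:b[1],b[2]:b[3]],None,fx=6,fy=6,interpolation=cv2.INTER_CUBIC))
E
```

```text
time_s: 13.5
tcp_pos: [0.6054, -0.1484, 0.098]
ee_rot: [[-0.981, 0.166, -0.102], [0.174, 0.983, -0.067], [0.089, -0.084, -0.993]]
wrist_force: [-2.3, -2.8, -0.7]
gripper_width: 0.1
time_s: 13.9
tcp_pos: [0.607, -0.1473, 0.1067]
ee_rot: [[-0.976, 0.162, -0.144], [0.176, 0.98, -0.095], [0.126, -0.118, -0.985]]
wrist_force: [-1.8, -3.6, -0.3]
gripper_width: 0.097
[ 0.60699502 -0.14734318  0.10665726] [-1.82862023 -3.60282633 -0.3159654 ] [-0.68175784  0.09957974 -0.10519701] 0.09730172324627134
```

View pics/z10scene.png

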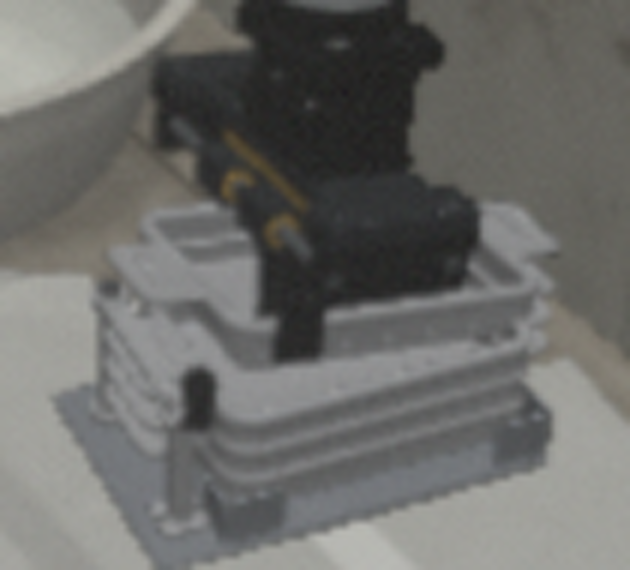

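```bash
python3 -m crank '[[1,[0,0,-0.03],[0.015,0.016,0]],[1,[0,0,-0.03],[0.015,0.016,0]],[1,[0,0,-0.03],[0.015,0.016,0]],[1,[0,0,-0.03],[0.015,0.016,0]],[1,[0,0,0],[0,0,0]]]'; python3 -m crank '[[1,[0,0,-0.03],[0.015,0.016,0]],[1,[0,0,-0.03],[0.015,0.016,0]],[1,[0,0,-0.03],[0.015,0.016,0]],[1,[0,0,-0.03],[0.015,0.016,0]],[1,[0,0,0],[0,0,0]]]';  python3 - <<'E'
from h import *; from station import r
import cv2
s=r.sense();print(s["tcp_pos"],s["wrist_force"],s["moment"],s["gripper_width"])
for n,b in(("scene",(150,265,240,345)),):
    c=r.capture(n);cv2.imwrite(f"pics/z11{n}.png",cv2.resize(c["img"][b[0]:b[1],b[2]:b[3]],None,fx=5,fy=5,interpolation=cv2.INTER_CUBIC))
E
```

```text
time_s: 14.45
tcp_pos: [0.6093, -0.1458, 0.1184]
ee_rot: [[-0.968, 0.154, -0.2], [0.182, 0.974, -0.132], [0.174, -0.164, -0.971]]
wrist_force: [-0.5, -2.2, -1.2]
gripper_width: 0.102
time_s: 14.95
tcp_pos: [0.6118, -0.1441, 0.1299]
ee_rot: [[-0.956, 0.143, -0.255], [0.189, 0.967, -0.168], [0.223, -0.209, -0.952]]
wrist_force: [-0.3, -0.1, -2.4]
gripper_width: 0.101
[ 0.61184759 -0.14413133  0.12985006] [-0.2855409  -0.08146575 -2.40116833] [ 0.1084743  -0.63035337 -0.0264109 ] 0.10075294569302289
```

View pics/z11scene.png

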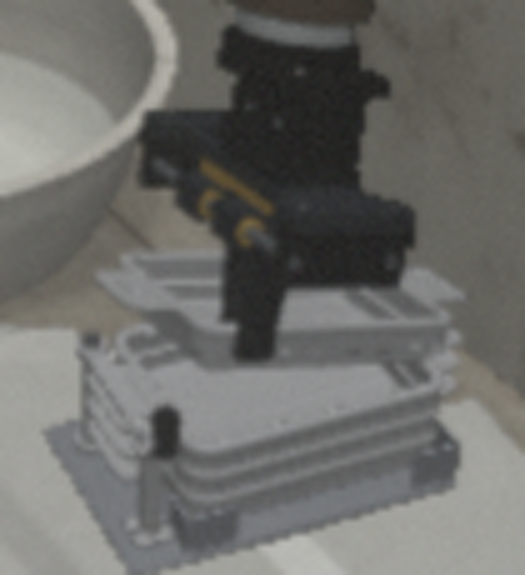

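```bash
python3 -m crank '[[1,[0,0,-0.03],[0.015,0.016,0]],[1,[0,0,-0.03],[0.015,0.016,0]],[1,[0,0,-0.03],[0.015,0.016,0]],[1,[0,0,-0.04],[0.015,0.016,0]],[1,[0,0,0],[0,0,0]]]'; python3 -m crank '[[1,[0.01,-0.01,-0.04],[0,0,0]],[1,[0.01,-0.01,-0.04],[0,0,0]],[1,[0,0,0],[0,0,0]]]';  python3 - <<'E'
from h import *; from station import r
import cv2
s=r.sense();print(s["tcp_pos"],s["wrist_force"],s["moment"],s["gripper_width"])
for n,b in(("scene",(150,265,240,345)),):
    c=r.capture(n);cv2.imwrite(f"pics/z12{n}.png",cv2.resize(c["img"][b[0]:b[1],b[2]:b[3]],None,fx=5,fy=5,interpolation=cv2.INTER_CUBIC))
E
```

```text
time_s: 15.5
tcp_pos: [0.6157, -0.1417, 0.1421]
ee_rot: [[-0.942, 0.13, -0.309], [0.199, 0.959, -0.204], [0.27, -0.253, -0.929]]
wrist_force: [0.4, -0.5, -1.6]
gripper_width: 0.103
time_s: 15.8
tcp_pos: [0.6157, -0.1421, 0.1515]
ee_rot: [[-0.943, 0.131, -0.307], [0.199, 0.959, -0.203], [0.268, -0.253, -0.93]]
wrist_force: [-0.4, 0.2, -1.4]
gripper_width: 0.104
[ 0.61570029 -0.14211502  0.15153593] [-0.37371384  0.20388036 -1.35185951] [ 0.38768322 -0.70005478 -0.04095721] 0.1041044620371745
```

View pics/z12scene.png

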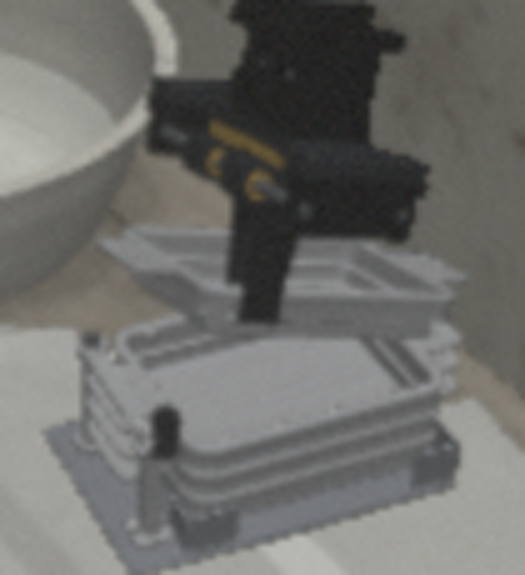

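Run:
```python
from h import *; from station import r
s=r.sense(); p=s["tcp_pos"];R=s["ee_rot"];q=p+[0,0,.09]
print(s["joints"])
print('up');rows(p,R,interp(p,R,q,R,6)[:1])
print('level');L=down(80.2);q2=q+[-.01,-.0,-.01];w=interp(q,R,q2,L,8);rows(q,R,w)
```

```text
[   6.3178611    34.43435421    3.93987372    9.84594114  -79.12652525
 -109.70240029]
up
[0.04, -0.038, -0.139] [0.0, 0.0, 0.0] |mm 15.0 deg 0.0
level
[0.008, 0.002, 0.015] [-0.041, -0.044, -0.0] |mm 1.8 deg 2.7
[0.009, 0.001, 0.015] [-0.041, -0.044, -0.0] |mm 1.8 deg 2.7
[0.009, 0.001, 0.015] [-0.041, -0.044, -0.0] |mm 1.8 deg 2.7
[0.01, 0.0, 0.015] [-0.041, -0.044, -0.0] |mm 1.8 deg 2.7
[0.01, -0.0, 0.014] [-0.041, -0.044, -0.0] |mm 1.8 deg 2.7
[0.011, -0.001, 0.014] [-0.041, -0.044, -0.0] |mm 1.8 deg 2.7
[0.011, -0.001, 0.013] [-0.041, -0.044, -0.0] |mm 1.8 deg 2.7
[0.012, -0.002, 0.013] [-0.041, -0.044, -0.0] |mm 1.8 deg 2.7
```

```bash
python3 -m crank '[[1,[0.02,-0.02,-0.08],[0,0,0]],[1,[0.03,-0.03,-0.1],[0,0,0]],[1,[0.03,-0.03,-0.1],[0,0,0]],[1,[0.04,-0.04,-0.14],[0,0,0]],[1,[0.04,-0.04,-0.14],[0,0,0]],[1,[0.04,-0.04,-0.14],[0,0,0]],[1,[0.04,-0.04,-0.14],[0,0,0]],[1,[0,0,0],[0,0,0]]]'
python3 -m crank '[[1,[0.01,0,0.01],[-0.04,-0.044,0]],[1,[0.01,0,0.01],[-0.04,-0.044,0]],[1,[0.01,0,0.01],[-0.04,-0.044,0]],[1,[0.01,0,0.01],[-0.04,-0.044,0]],[1,[0.01,0,0.01],[-0.04,-0.044,0]],[1,[0.01,0,0.01],[-0.04,-0.044,0]],[1,[0.01,0,0.01],[-0.04,-0.044,0]],[1,[0.01,0,0.01],[-0.04,-0.044,0]]]'
python3 - <<'E'
from h import *; from station import r
import cv2
s=r.sense();p=s["tcp_pos"];print(p,s["wrist_force"],s["moment"],s["gripper_width"])
print(s["ee_rot"].round(3))
for n in("scene","top"):
    c=r.capture(n);cv2.imwrite(f"pics/a13{n}.png",c["img"])
w=interp(p,s["ee_rot"],(.5335,.206,.22),down(80.2),13); rows(p,s["ee_rot"],w)
E
```

```text
time_s: 16.65
tcp_pos: [0.6167, -0.1434, 0.2446]
ee_rot: [[-0.944, 0.132, -0.303], [0.199, 0.959, -0.204], [0.264, -0.253, -0.931]]
wrist_force: [-0.0, -0.1, -1.4]
gripper_width: 0.095
time_s: 17.45
tcp_pos: [0.6057, -0.1426, 0.2342]
ee_rot: [[-0.985, 0.17, -0.001], [0.17, 0.985, -0.007], [-0.0, -0.007, -1.0]]
wrist_force: [0.5, 0.4, -2.4]
gripper_width: 0.101
[ 0.60570689 -0.14256416  0.23422792] [ 0.47324695  0.40157919 -2.36140336] [-0.13414514  0.01925234 -0.04932219] 0.1012233805258147
[[-0.985  0.17  -0.001]
 [ 0.17   0.985 -0.007]
 [-0.    -0.007 -1.   ]]
[0.1, 0.255, 0.009] [-0.001, 0.0, 0.0] |mm 27.4 deg 0.0
[0.1, 0.255, 0.009] [-0.001, 0.0, 0.0] |mm 27.4 deg 0.0
[0.1, 0.255, 0.01] [-0.001, 0.0, 0.0] |mm 27.4 deg 0.0
[0.1, 0.255, 0.01] [-0.001, 0.0, 0.0] |mm 27.4 deg 0.0
[0.1, 0.255, 0.01] [-0.001, 0.0, 0.0] |mm 27.4 deg 0.0
[0.1, 0.255, 0.01] [-0.001, 0.0, 0.0] |mm 27.4 deg 0.0
[0.1, 0.255, 0.01] [-0.001, 0.0, 0.0] |mm 27.4 deg 0.0
[0.1, 0.255, 0.01] [-0.001, 0.0, 0.0] |mm 27.4 deg 0.0
[0.1, 0.255, 0.01] [-0.001, 0.0, 0.0] |mm 27.4 deg 0.0
[0.1, 0.255, 0.01] [-0.001, 0.0, 0.0] |mm 27.4 deg 0.0
[0.1, 0.255, 0.011] [-0.001, 0.0, 0.0] |mm 27.4 deg 0.0
[0.1, 0.255, 0.011] [-0.001, 0.0, 0.0] |mm 27.4 deg 0.0
[0.1, 0.255, 0.011] [-0.001, 0.0, 0.0] |mm 27.4 deg 0.0
```

View pics/a13scene.png

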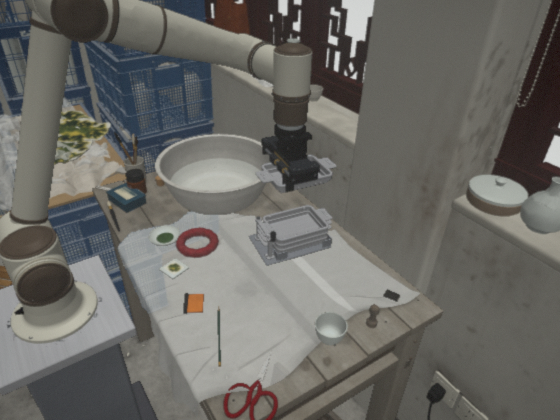

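View pics/a13top.png

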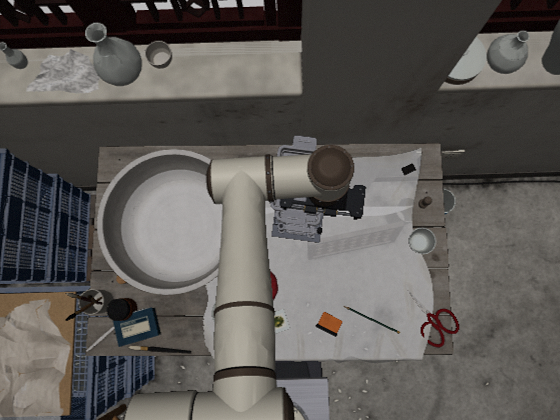

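The tray is in the gripper at about (300,170) in the scene view, roughly level. The lower trays are unmoved at (292,235) and the knob is home at (270,238). Next I'll carry it over the basin.

```bash
python3 -m crank '[[1,[0.04,0.1,0],[0,0,0]],[1,[0.08,0.2,0],[0,0,0]],[1,[0.1,0.26,0.01],[0,0,0]],[1,[0.1,0.26,0.01],[0,0,0]],[1,[0.1,0.26,0.01],[0,0,0]],[1,[0.1,0.26,0.01],[0,0,0]],[1,[0.1,0.26,0.01],[0,0,0]],[1,[0.1,0.26,0.01],[0,0,0]]]'
python3 -m crank '[[1,[0.1,0.26,0.01],[0,0,0]],[1,[0.1,0.26,0.01],[0,0,0]],[1,[0.1,0.26,0.01],[0,0,0]],[1,[0.1,0.26,0.01],[0,0,0]],[1,[0.1,0.25,0.01],[0,0,0]],[1,[0.08,0.2,0.01],[0,0,0]],[1,[0.03,0.1,0],[0,0,0]],[1,[0,0,0],[0,0,0]]]'
python3 - <<'E'
from h import *; from station import r
import cv2
s=r.sense();p=s["tcp_pos"];print(p,s["wrist_force"],s["moment"],s["gripper_width"])
for n in("scene","top"):
    c=r.capture(n);cv2.imwrite(f"pics/a14{n}.png",c["img"])
w=interp(p,s["ee_rot"],(.5335,.206,.195),down(80.2),4); rows(p,s["ee_rot"],w)
E
```

```text
time_s: 18.35
tcp_pos: [0.5664, 0.0549, 0.2268]
ee_rot: [[-0.986, 0.169, -0.003], [0.169, 0.986, -0.008], [0.001, -0.009, -1.0]]
wrist_force: [-0.6, 0.2, -2.4]
gripper_width: 0.102
time_s: 19.15
tcp_pos: [0.5334, 0.2214, 0.2195]
ee_rot: [[-0.986, 0.167, -0.002], [0.167, 0.986, -0.008], [0.001, -0.009, -1.0]]
wrist_force: [0.3, 0.8, -1.8]
gripper_width: 0.099
[0.53344076 0.22140493 0.21947757] [ 0.27728293  0.8453264  -1.84002283] [-0.07379512  0.13419909 -0.00594153] 0.09909756122076807
[-0.007, -0.037, 0.062] [-0.003, -0.0, 0.001] |mm 7.2 deg 0.1
[-0.007, -0.038, 0.061] [-0.003, -0.0, 0.001] |mm 7.2 deg 0.1
[-0.007, -0.038, 0.061] [-0.003, -0.0, 0.001] |mm 7.2 deg 0.1
[-0.007, -0.038, 0.061] [-0.003, -0.0, 0.001] |mm 7.2 deg 0.1
```

View pics/a14scene.png

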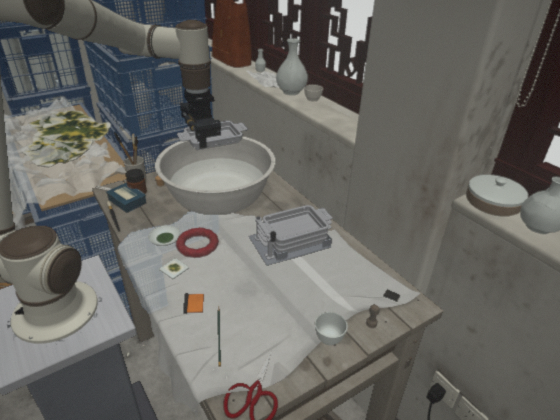

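View pics/a14top.png

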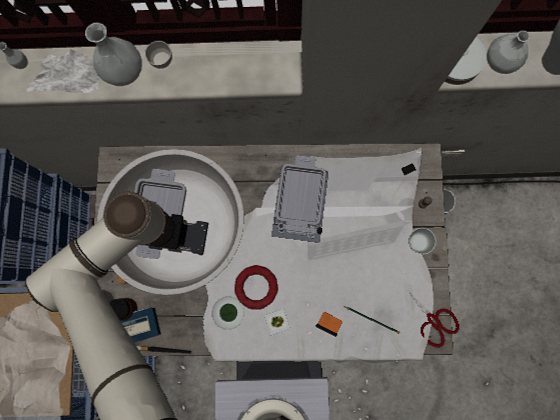

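```bash
python3 -m crank '[[1,[0,-0.04,0.05],[-0.003,0,0]],[1,[-0.01,-0.06,0.06],[-0.003,0,0]],[1,[-0.01,-0.05,0.06],[-0.003,0,0]],[1,[0,-0.02,0.05],[-0.003,0,0]],[1,[0,0,0.02],[0,0,0]],[1,[0,0,0],[0,0,0]],[1,[0,0,0],[0,0,0]],[1,[0,0,0],[0,0,0]]]'
python3 - <<'E'
from h import *; from station import r
import cv2
s=r.sense();p=s["tcp_pos"];print(p,s["ee_rot"].round(3),s["gripper_width"])
for n,b in(("scene",(90,220,140,300)),("top",(140,300,80,260))):
    c=r.capture(n);S=5 if n=="scene" else 4
    im=cv2.resize(c["img"][b[0]:b[1],b[2]:b[3]],None,fx=S,fy=S,interpolation=cv2.INTER_CUBIC)
    a=np.radians(-9.8);x=np.array([np.cos(a),np.sin(a),0]);y=np.array([-x[1],x[0],0]);C=p+.055*x+.0605*y; z=.0175
    for q in((-.113,-.03),(-.113,.03),(.113,-.03),(.113,.03),(-.085,-.065),(-.085,.065),(.085,-.065),(.085,.065),(0,.065)):
        u=proj(c,C+x*q[0]+y*q[1]+[0,0,z]); cv2.circle(im,(int((u[0]-b[2]+.5)*S),int((u[1]-b[0]+.5)*S)),3,(0,0,255),-1)
    for t in np.arange(0,6.28,.1):
        u=proj(c,[.597+.2*np.cos(t),.256+.2*np.sin(t),.137]); cv2.circle(im,(int((u[0]-b[2]+.5)*S),int((u[1]-b[0]+.5)*S)),2,(0,255,0),-1)
    cv2.imwrite(f"pics/a15{n}.png",im)
E
```

```text
time_s: 20.05
tcp_pos: [0.5331, 0.203, 0.1962]
ee_rot: [[-0.986, 0.169, 0.001], [0.169, 0.986, 0.002], [-0.0, 0.002, -1.0]]
wrist_force: [-0.1, -0.5, -1.5]
gripper_width: 0.102
[0.53310184 0.2029602  0.19623729] [[-0.986  0.169  0.001]
 [ 0.169  0.986  0.002]
 [-0.     0.002 -1.   ]] 0.10169049209968294
```

View pics/a15scene.png

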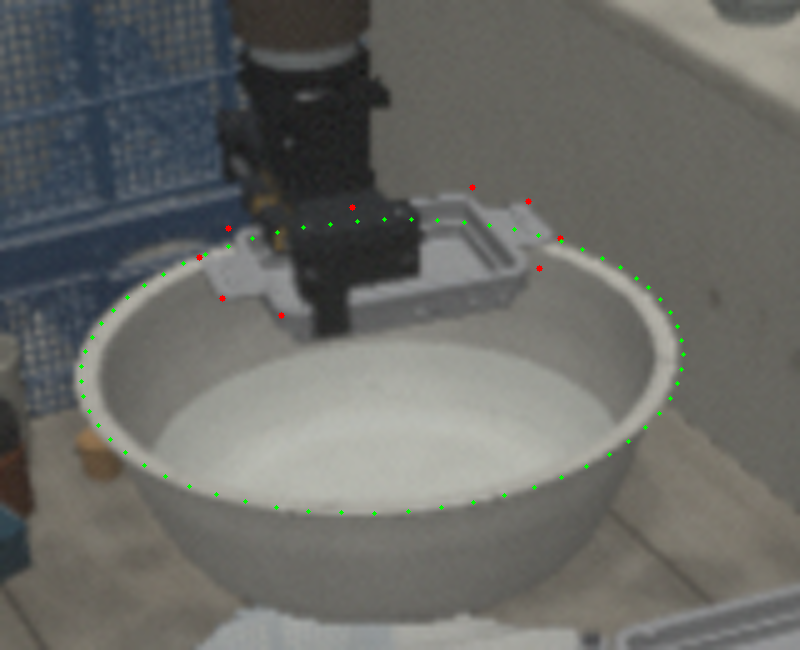

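View pics/a15top.png

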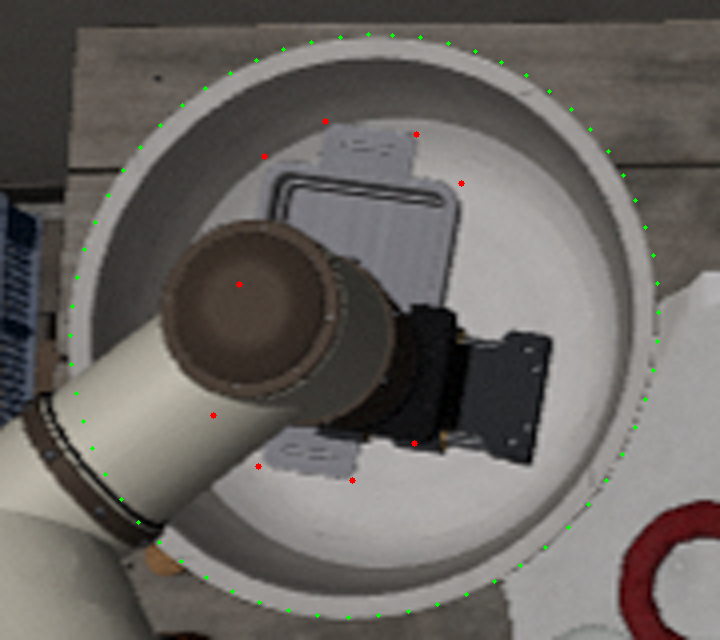

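The tray is well inside the basin rim in both views. The held-level prediction sits a uniform 1–1.5 px off, the same offset the scene camera showed before I touched anything. Last, I'll check stillness, the surroundings and the latch.

Run:
```python
from h import *; from station import r
import cv2
c=r.capture("top");A=cv2.imread("pics/top0.png");B=c["img"]
d=cv2.absdiff(A,B).max(2)
for n,(y0,y1,x0,x1) in dict(cupseal=(180,260,400,450),stand=(150,245,268,332)).items(): print(n,(d[y0:y1,x0:x1]>30).sum(),d[y0:y1,x0:x1].mean())
s=r.sense();print(s["tcp_pos"],np.abs(s["joint_velocities"]).max(),s["gripper_width"],s["time_s"])
cv2.imwrite("pics/a16.png",cv2.resize(np.hstack([A[140:280,260:340],B[140:280,260:340]]),None,fx=4.2,fy=4.2,interpolation=cv2.INTER_CUBIC))
```

```text
cupseal 0 4.5305
stand 454 9.979769736842105
[0.53298463 0.20292206 0.19616758] 0.16134715492399726 0.09975723573355204 20.2
```

View pics/a16.png

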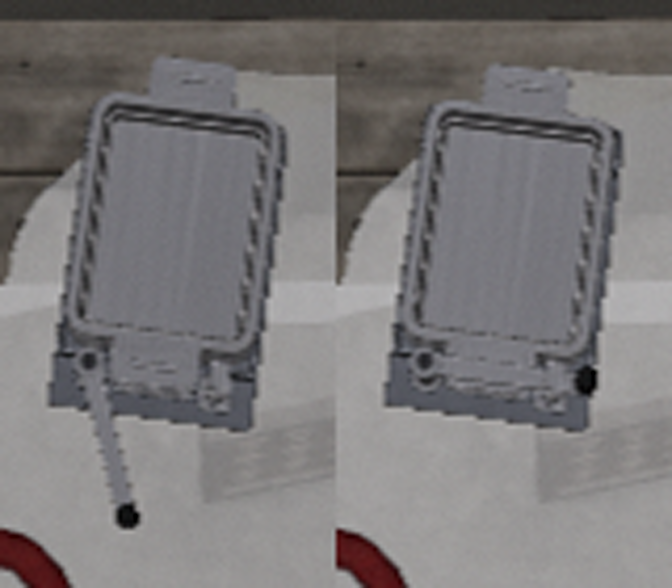

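The right half shows the latch arm shut across the lower ear with the knob at home. The lower trays sit square in the stand, and the cup and seal are unchanged.

```bash
python3 -c "
from station import r
print(r.finish_job())"
```

```text
the job is handed in; nothing more can be done
None
```

The job is handed in at about 20 s of robot time. I swung the latch home, peeled the top tray off, and left it held level over the basin.

- **Latch:** I gripped the knob and swung the arm to its stop. It took 12 N of sideways push without moving further, and a later picture shows the arm shut across the lower ear with the knob beyond the catch.
- **Grip on the tray:** My first close held 13.6 mm, too much for the 9 mm rim, because the fingertips reached below it. I let go, rose a few millimetres and gripped again at about 8.7 mm, near the near-right corner.
- **Peel:** I tilted the tray about 21° around the far-left corner, with the wrist force around 5 N or less in the readings. The near-right corner was well clear while the far-left was still down, and the lower trays stayed put.
- **Final pose:** The tool is vertical, the jaws are still on the rim and the arm is still. The tray lies wholly inside the basin's outline, its underside about 45 mm above the rim.
- **Surroundings:** The cup and seal show no change between the first and last pictures, and the lower trays are still in the stand.

**Disagreements:**
- The scene camera put everything 1–1.5 px lower than my estimates, before and after I moved anything, so I took it as calibration error.
- The camera put the rim about 4 mm from where the fingers met it, which I corrected by touch.
- I judged that the latch was fully home from the push and the pictures, because the joint angle cannot be read directly.

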